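# Take the grinding head off the bench mill and reset its selector

### The arm

A 7-joint arm with a two-finger parallel gripper is mounted at the origin on a cart in front of the work surface, level with it; the furniture and walls round the work are solid. World frame = base frame: x ahead of the robot, y to its left, z up, the work surface at z = 0. Lengths are in m, angles in rad, forces in N, time in s.
With the tool pointing down it reaches from about 0.4 to 0.85 m from the base axis. Payload 4.5 kg.
Tool frame: the origin (TCP) lies midway between the tips of the shut fingers; the grasp point (between the pads) lies 19 mm behind it; z points along the fingers, y is the direction in which the jaws open and shut (so a half turn about z gives the same grasp; the last joint's range is limited). The gripper opens to 88 mm and grips with 3 to 60 N. Pads are 18 mm wide; open, the fingers measure 123 mm over their backs; the gripper's body (75 mm by 187 mm) begins 45 mm behind the grasp point.
Start: joints at [-1.194, 0.689, -0.195, 1.565, 0.157, 0.902, -0.215], TCP at [0.21, 0.589, 0.239] pointing down, gripper open.
Joint ranges: [-3.01, 3.01], [-0.46, 2.08], [-1.47, 1.51], [0.13, 2.56], [-1, 4.14], [0.04, 2.09], [-2.66, 2.66]. Speed limits (rad/s): [2.57, 2.57, 3.14, 3.14, 3.14, 3.14, 3.14].

### API

Orientations are given as a unit quaternion [x, y, z, w].
In Python, from plant import r gives the robot as it stands.
- The arm moves only by the tool play_rows, never from a script. Its argument "targets" is a list of rows, each an object of numbers: "jaw": the closure, from 0 (fully open) to 1 (shut); "dx", "dy", "dz": the shift along the tool's x, y, z in m; "yaw": the turn about the tool's z in rad. A call has exactly 5 rows; each row shifts and turns the pose as measured when the row begins, along the tool's axes as they then stand; what a row does not reach is not made up. A row lasts 1/10 s, in which the tool goes at most 50 mm and 8.59 degrees, less where a joint would pass 70% of its speed; a pose out of reach is approached as far as the arm can. A call with a gripper value outside its range is refused whole. The fingers move at their own pace and stop on an object; "squeeze" is the grip in N (left out, the last holds). Time passes only in rows, so rows that do not move let the fingers close, or fill a call up. It gives the time, the measured TCP pose, the force and the opening at its end, in the units of the state.
- r.get_state(): the state, without advancing time (a new reading comes with each control period).
- r.snapshot(name): name is "scene" or "top"; returns a dict with "frame" (420x560x3 uint8, red, green, blue), "z_map" (420x560 float32, m along the optical axis (not along the pixel's ray), 0 where there is no reading), "mtx" (3x3 intrinsics, pixels), "dist_coeffs" ([k1, k2, p1, p2, k3] as OpenCV has them; the pictures are not rectified), "position" and "orientation" of the camera in the world. Camera axes: x right, y up, looking along -z (the intrinsics and any distortion apply to the point x, -y, -z); pixel columns grow to the right and rows downward; lengths in m; the calibration is good to about 2 mm. A picture is of the moment at which its call begins.
- r.finish_job(): hands the job in, once; it reports no verdict.
The state is a dict: "clock": time; "q": joint angles; "qd": joint speeds; "joint_torque": joint torques, N m; "tool_pos": TCP position; "eef_rot": TCP orientation; "contact_force": force on the tool from outside, world axes, zero at the start; "moment": the same for the moment, N m; "opening": opening from 0.0 (shut) to 1.0 (fully open).
Only numpy, scipy, OpenCV 4.12 (cv2) and the standard library are available. Lean on these libraries where they do the work, as an engineer would, in place of code of your own. Each camera call takes 0.05 s, during which the arm holds its last target.

### The job

Change the bench mill over for the next batch: press its release button down so that it stays in, twist the grinding head anticlockwise to its stop, lift it off and set it down upright in the aluminium tray, letting go only once it stands on the tray's floor. Then set the mill's coarseness selector by counting from its end stop: turn it anticlockwise as far as it goes, then clockwise three clicks, and let go. Leave the things round the mill where they are.

Things in the scene. Friction and masses are not known exactly. Their poses are not given: they have to be found in the camera images.
- mill: bench mill, a low grey housing 120 x 260 mm (x, y), deck 36 mm high, fixed to the table. Origin: centre of its underside on the table; z up, y along its length. In its frame: the bayonet socket's axis at (0, +75) mm, the release button at (15, -5) mm, the selector's axis at (0, -75) mm
- release_top (a point): centre of the top of the round steel release button, 24 mm across, standing 60 mm above the table when up; it is pressed straight down. A collar round it, 40 mm across, tops out at 43 mm
- release (a joint): travel of the release button, m: 0 up (head locked), 0.009 fully down (its stop); it frees the head from about 0.007. About 3 N moves it, and it stays where it was pushed, without spring return
- head_grip (a point): centre of the black bar grip on the grinding head: a round aluminium bowl 72 mm across, 78 mm high over all, 0.2 to 0.45 kg. The bar is 54 mm long (along this point's x), 14 wide, 28 high. The point is on the head's axis (z, up), 64 mm above its underside, 14 mm above the bowl's top; 90 mm above the table when seated. The head stands upright by itself
- lugs (a point): centre of the head's underside, which when seated is inside the mill's socket. A spigot 36 mm across and 16 mm long below the bowl's flange carries two lugs, 54 mm over both, along this point's x (as the bar); the ring of the socket holds them down
- socket (a point): the socket's axis at the top of its steel ring, 92 mm across, 42 mm above the table. Locked, the head's bar lies along the mill's y. With the release button down the head turns 80 degrees anticlockwise seen from above (5 degrees of play) to a stop; there its lugs meet the ring's slots and it lifts straight up, clear after 20 mm
- tray_in (a point): centre of the inner floor of the shallow aluminium tray, fixed; 150 x 150 mm outside, walls 4 mm thick, 16 mm high; the floor is 4 mm above the table; x and y along its sides
- selector_grip (a point): centre of the selector's black bar knob, on its turning axis, 60 mm above the table; the bar is 44 mm long (along this point's x, which points along the pointer), 12 mm wide and 28 mm high (46 to 74 mm above the table), on a disc 48 mm across. Five small steel studs on the deck mark its click positions
- selector (a joint): angle of the selector, rad: 0 at the anticlockwise end stop, growing clockwise as seen from above. At 0 the pointer points along the mill's +x. Clicks (detents) every 0.35 rad: 0, 0.35, 0.70, 1.05, 1.40; the stops lie 0.03 beyond the first and last. It settles into the nearest click when released; about 0.1 N m carries it over a click. It may start at any click but the first
- crucible_mid (a point): middle of a small white crucible, 36 mm across and 37 mm high, a bystander
- cork_large_mid (a point): middle of a cork, 42 mm across and 26 mm high, a bystander
- salve_tin_mid (a point): middle of a closed tin, 55 mm across and 22 mm high, a bystander
There are look-alikes about, which are no part of the job. Leave any orange look-alike of the part that bears head_grip alone.

How it is judged:
By the outcome, as a careful person would: the job done as asked, in the order asked, and still so for the second after the job is handed in, with the robot touching nothing.
It also fails if it takes over 72 s, if anything falls off the work surface, if the arm or the gripper's body presses on something with over 40 N, if the wrist force passes 120 N, or if a joint passes its speed limit or range.

## Working session

There is one attempt and no reset: what is moved stays moved. The work goes in short steps, Python scripts to look and compute and a tool call to move; the robot and the scene stay as the last step left them, time stands still between calls to the robot, and variables do not carry over. Pictures are saved under pics/ and viewed, and the job is handed in when it is done.

Besides the shell and the picture viewer there is one more tool, called after ">>>" by a JSON object that holds its "op" and its "data". play_rows: Moves the arm, as the interface text tells. Its arguments: {"type":"object","properties":{"targets":{"type":"array"},"squeeze":{"type":"number"}},"required":["targets"]}

```bash
ls -a; mkdir -p pics; cat > h.py <<'E'
import numpy as np, cv2
from scipy.spatial.transform import Rotation as R
from plant import r
def snap(n,f=None):
    s=r.snapshot(n)
    if f: cv2.imwrite('pics/'+f,cv2.cvtColor(s['frame'],cv2.COLOR_RGB2BGR))
    return s
def ray(s,px):
    p=cv2.undistortPoints(np.array(px,float).reshape(-1,1,2),np.array(s['mtx']),np.array(s['dist_coeffs'])).reshape(-1,2)
    d=np.c_[p[:,0],-p[:,1],-np.ones(len(p))]
    return np.array(s['position']),R.from_quat(s['orientation']).apply(d)
def onz(s,px,z):
    o,d=ray(s,px); t=(z-o[2])/d[:,2]; return o+d*t[:,None]
def dep(s,px):
    o,d=ray(s,px); px=np.array(px,int).reshape(-1,2); return o+d*s['z_map'][px[:,1],px[:,0]][:,None]
def cloud(s):
    h,w=s['z_map'].shape; u,v=np.meshgrid(np.arange(w),np.arange(h))
    return dep(s,np.c_[u.ravel(),v.ravel()]).reshape(h,w,3)
def proj(s,P):
    c=R.from_quat(s['orientation']).inv().apply(np.array(P,float).reshape(-1,3)-np.array(s['position']))
    c=c*[1,-1,-1]
    return cv2.projectPoints(c,np.zeros(3),np.zeros(3),np.array(s['mtx']),np.array(s['dist_coeffs']))[0].reshape(-1,2)
E
python3 - <<'E'
from h import *
for n in('scene','top'):
    s=snap(n,n+'0.png');print(n,s['position'],s['orientation'],s['mtx'],s['dist_coeffs'])
    np.savez(n+'0.npz',**s)
print(r.get_state())
E
```

```text
.
..
pics
scene [-0.13547126 -0.67863518  0.7318281 ] [ 0.43333892 -0.20295821 -0.36813417  0.79718416] [[492.88738972   0.         273.31388848]
 [  0.         492.88738972 209.96624101]
 [  0.           0.           1.        ]] [-0.0212585  0.         0.         0.         0.       ]
top [ 0.39507614 -0.05506446  1.37395707] [ 0.06358118 -0.05221699 -0.69744848  0.71189637] [[529.35618277   0.         282.31702465]
 [  0.         529.35618277 215.95956462]
 [  0.           0.           1.        ]] [-0.20656189  0.          0.          0.          0.        ]
{'clock': 0.1, 'q': array([-1.19419351,  0.68986576, -0.19452988,  1.56619865,  0.15731655,
        0.90248642, -0.21513563]), 'qd': array([ 1.42338421e-03, -1.85240859e-03,  2.59434100e-04, -2.11628050e-03,
       -7.34193865e-04,  9.82317289e-05,  6.07234635e-04]), 'joint_torque': array([-2.50931218e-03, -5.28501606e+01, -1.27204008e+00, -1.53838795e+01,
       -5.27372409e-02,  1.88965685e-03,  5.52368613e-05]), 'tool_pos': array([0.20993722, 0.58811413, 0.23802294]), 'eef_rot': array([ 1.70537017e-01,  9.85350959e-01, -7.79327909e-04, -7.34617220e-05]), 'contact_force': array([-0.35963241, -0.45272543,  0.04684704]), 'moment': array([-0.07112396, -0.01000858,  0.01604857]), 'opening': 0.9991655864431385}
```

View pics/scene0.png

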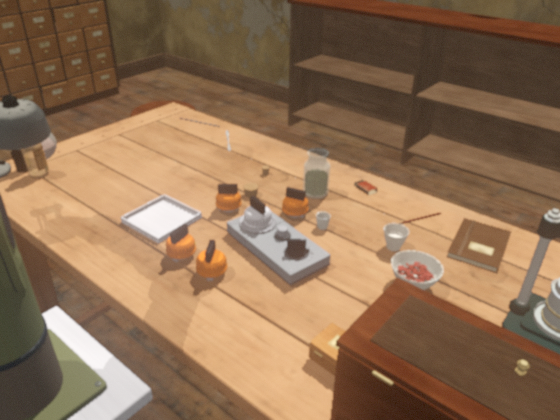

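View pics/top0.png

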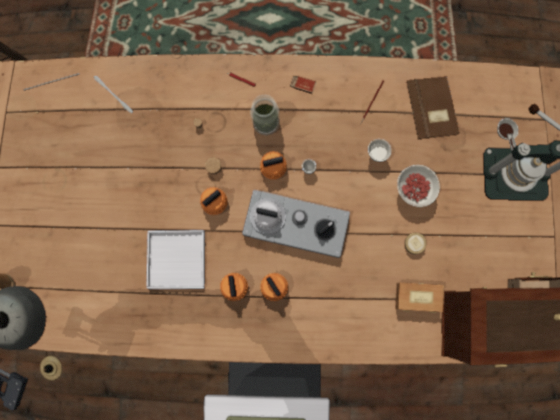

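The aluminium head is at top (267,212) / scene (257,215) on the grey mill. The orange look-alikes are at top (213,200), (273,165), (234,286) and (275,287). The head I want is the one seated on the mill, which is not orange. The tray is at top (176,260). I'll confirm this in an enlarged crop.

```bash
python3 - <<'E'
from h import *
t=cv2.imread('pics/top0.png');s=cv2.imread('pics/scene0.png')
a=cv2.resize(t[150:300,140:360],None,fx=3.6,fy=3.6,interpolation=cv2.INTER_CUBIC)
b=cv2.resize(s[165:290,110:340],None,fx=3.4,fy=3.4,interpolation=cv2.INTER_CUBIC)
cv2.imwrite('pics/c1.png',a);cv2.imwrite('pics/c2.png',b)
T=np.load('top0.npz');S=np.load('scene0.npz')
for n,Z in(('T',T),('S',S)):
    C=cloud(Z)
    pts={'T':dict(head=(267,212),button=(299,217),sel=(325,229),tray=(176,260),table=(200,330)),'S':dict(head=(258,204),button=(282,233),sel=(296,246),tray=(162,218))}[n]
    for k,p in pts.items(): print(n,k,np.round(C[p[1],p[0]],4))
E
```

```text
T head [0.6141 0.0053 0.1033]
T button [ 0.6112 -0.0736  0.055 ]
T sel [ 0.5793 -0.1383  0.0736]
T tray [0.499  0.2453 0.0056]
T table [ 0.3194  0.1759 -0.0007]
S head [ 0.6091 -0.003   0.1006]
S button [-0.1355 -0.6786  0.7318]
S sel [ 0.5826 -0.1415  0.0575]
S tray [0.5043 0.2464 0.0045]
```

View pics/c1.png

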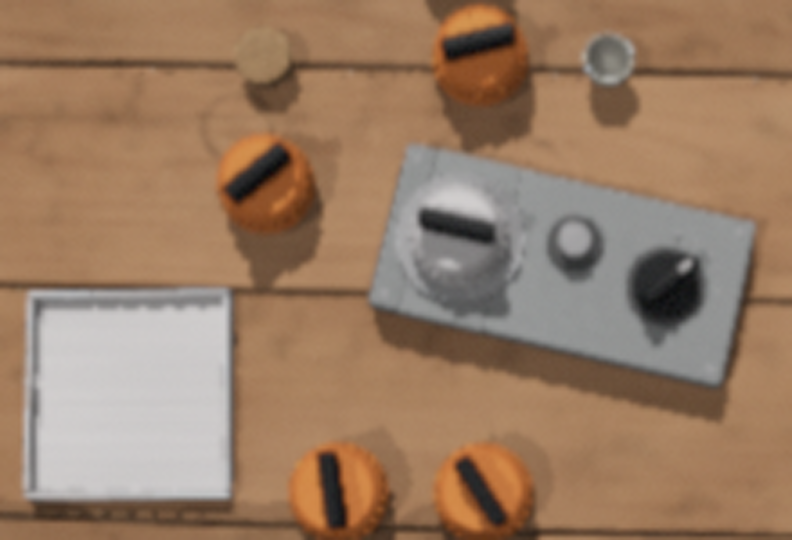

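View pics/c2.png

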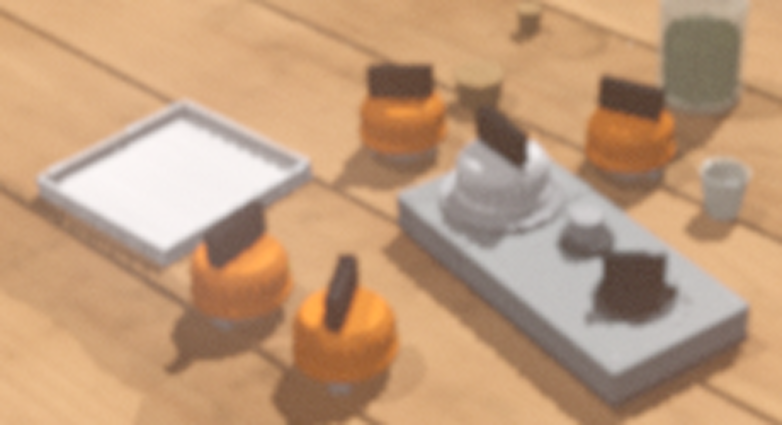

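The crops settle it: the aluminium head with the black bar sits at the mill's left end, and the button is at crop (575,243). The selector is at crop (665,287), with its pointer up and to the right. None of the four orange units is on the mill. Now for the measuring.

```bash
cat > meas.py <<'E'
from h import *
def bar(Z,C,lo,hi,cen,rad):
    hsv=cv2.cvtColor(Z['frame'],cv2.COLOR_RGB2HSV)
    m=(hsv[...,2]<85)
    d=np.hypot(C[...,0]-cen[0],C[...,1]-cen[1])
    return m&(d<rad)&(C[...,2]>lo)&(C[...,2]<hi)
E
python3 - <<'E'
from meas import *
T=np.load('top0.npz');S=np.load('scene0.npz')
C=cloud(T);CS=cloud(S)
near=(abs(C[...,0]-.59)<.15)&(abs(C[...,1]+.06)<.18)
hsv=cv2.cvtColor(T['frame'],cv2.COLOR_RGB2HSV)
m=near&(C[...,2]>.026)&~((hsv[...,0]<25)&(hsv[...,1]>120)&(hsv[...,2]>90))
m=cv2.morphologyEx(m.astype(np.uint8),cv2.MORPH_CLOSE,np.ones((5,5)))
n,l,st,_=cv2.connectedComponentsWithStats(m);print(st)
k=1+np.argmax(st[1:,4]);cs,_=cv2.findContours((l==k).astype(np.uint8),cv2.RETR_EXTERNAL,cv2.CHAIN_APPROX_NONE)
c=max(cs,key=cv2.contourArea).reshape(-1,2)
v=np.zeros_like(T['frame']);v=T['frame'].copy()[...,::-1].copy();v[c[:,1],c[:,0]]=(0,0,255)
cv2.imwrite('pics/m1.png',cv2.resize(v[150:300,140:360],None,fx=3.6,fy=3.6,interpolation=cv2.INTER_NEAREST))
P=onz(T,c,.036)[:,:2].astype(np.float32)
(cx,sz,a)=cv2.minAreaRect(P);print('rect',cx,sz,a)
dk=(C[...,2]>.034)&(C[...,2]<.038)&near; print('deck z',np.median(C[near&(l==k)&(C[...,2]<.045)][:,2]), 'scene', np.median(CS[(abs(CS[...,2]-.036)<.01)][:,2]))
# bars
for nm,cen,lo,hi,zt in(('head',(.614,.005),.085,.12,.104),('sel',(.579,-.138),.06,.09,.074)):
  for n,Z,CC in(('T',T,C),('S',S,CS)):
    b=bar(Z,CC,lo,hi,cen,.05);Q=CC[b]
    if len(Q)<8: print(nm,n,len(Q));continue
    r_=cv2.minAreaRect(Q[:,:2].astype(np.float32)) 
    q=Q[:,:2]-Q[:,:2].mean(0);w,V=np.linalg.eigh(q.T@q)
    print(nm,n,len(Q),'mean',Q.mean(0).round(4),'z95',np.percentile(Q[:,2],[5,50,95]).round(4),'dir',np.degrees(np.arctan2(V[1,1],V[0,1])).round(1),r_)
# button top: depth
d=np.hypot(C[...,0]-.611,C[...,1]+.073)
b=(d<.03)&(C[...,2]>.052)&(C[...,2]<.068);print('button',C[b].mean(0),b.sum())
ds=np.hypot(CS[...,0]-.611,CS[...,1]+.073)
b=(ds<.03)&(CS[...,2]>.052)&(CS[...,2]<.068);print('button S',CS[b].mean(0),b.sum())
# tray
bl=(hsv[...,1]<40)&(hsv[...,2]>140)&(abs(C[...,0]-.5)<.12)&(abs(C[...,1]-.245)<.12)
bl=cv2.morphologyEx(bl.astype(np.uint8),cv2.MORPH_CLOSE,np.ones((7,7)))
cs,_=cv2.findContours(bl,cv2.RETR_EXTERNAL,cv2.CHAIN_APPROX_NONE);c=max(cs,key=cv2.contourArea).reshape(-1,2)
print('tray',cv2.minAreaRect(onz(T,c,.016)[:,:2].astype(np.float32)))
E
```

```text
[[     0      0    560    420 230416]
 [   264    165      3      2      5]
 [   303    170     12      4     18]
 [   284    172      1      2      2]
 [   281    176      1      1      1]
 [   243    189    107     68   4687]
 [   229    276      5      8     38]
 [   267    278      8      7     33]]
rect (0.6002090573310852, -0.06605133414268494) (0.25688618421554565, 0.12156826257705688) 77.8133316040039
deck z 0.03703804659459253 scene 0.03714550669144712
head T 104 mean [0.613  0.006  0.1015] z95 [0.089  0.1028 0.1081] dir 78.0 ((0.6139459609985352, 0.0055632032454013824), (0.049979403614997864, 0.010435972362756729), 77.69950866699219)
head S 3
sel T 70 mean [ 0.5809 -0.136   0.0729] z95 [0.0662 0.0736 0.0783] dir 130.7 ((0.5841915607452393, -0.1387995183467865), (0.01194009743630886, 0.041094161570072174), 41.4805908203125)
sel S 10 mean [ 0.5749 -0.1357  0.0666] z95 [0.0635 0.066  0.0704] dir 137.1 ((0.5767505764961243, -0.13860858976840973), (0.004258657805621624, 0.020582016557455063), 40.66551208496094)
button [ 0.61392313 -0.07407249  0.06008699] 73
button S [ 0.61206021 -0.0768912   0.05969967] 73
tray ((0.5014795660972595, 0.24690333008766174), (0.15278953313827515, 0.1499636322259903), 2.1794703006744385)
```

View pics/m1.png

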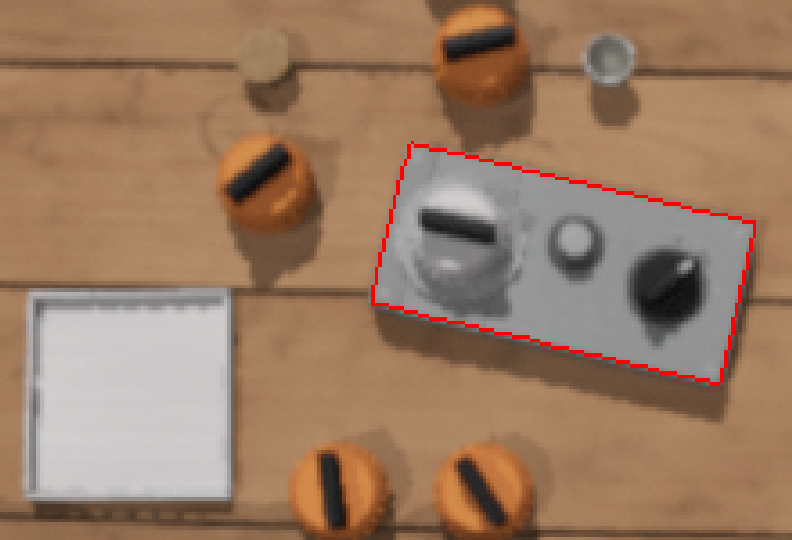

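```bash
cat >> h.py <<'E'
def go(P,zl=None):
    s=r.get_state();Rm=R.from_quat(s['eef_rot']);d=Rm.inv().apply(np.array(P)-s['tool_pos'])
    y=Rm.as_matrix()[:,1];x=Rm.as_matrix()[:,0]
    print('t',round(s['clock'],2),'tcp',s['tool_pos'].round(4),'tooldelta',d.round(4),'jaw ang',np.degrees(np.arctan2(y[1],y[0])).round(2),'tilt',np.degrees(np.arccos(-Rm.as_matrix()[2,2])).round(2),'F',s['contact_force'].round(1),'M',s['moment'].round(2),'open',round(s['opening'],3),'q',s['q'].round(2))
E
python3 - <<'E'
from h import *
T=np.load('top0.npz');S=np.load('scene0.npz')
print(proj(T,[[.21,.588,.238],[0,0,.3]]),proj(S,[[.21,.588,.238]]))
go([.6138,-.0741,.238])
C=cloud(T);print([C[p[1],p[0]].round(3) for p in((10,320),(265,108),(273,158),(265,115),(523,165))])
E
```

```text
[[  6.38480957 371.69157236]
 [258.40567309 495.76032511]] [[-36.28532151 137.40266074]]
t 0.1 tcp [0.2099 0.5881 0.238 ] tooldelta [-0.6029 -0.488   0.0009] jaw ang 70.36 tilt 0.09 F [-0.4 -0.5  0. ] M [-0.07 -0.01  0.02] open 0.999 q [-1.19  0.69 -0.19  1.57  0.16  0.9  -0.22]
[array([0.332, 0.558, 0.281]), array([0.898, 0.02 , 0.062]), array([ 0.758, -0.005,  0.078]), array([0.855, 0.016, 0.127]), array([ 0.743, -0.639,  0.129])]
```

```bash
python3 - <<'E'
from h import *
T=np.load('top0.npz');C=cloud(T)
v=C[270:400,0:110]; m=v[...,2]>.05
for z0 in np.arange(.05,.6,.05):
    k=(v[...,2]>z0)&(v[...,2]<=z0+.05)
    if k.sum(): print(round(z0,2),k.sum(),v[k][:,:2].min(0).round(3),v[k][:,:2].max(0).round(3))
t=cv2.imread('pics/top0.png');cv2.imwrite('pics/c3.png',cv2.resize(t[260:420,0:160],None,fx=3.7,fy=3.7,interpolation=cv2.INTER_CUBIC))
E
```

```text
0.05 87 [0.4   0.701] [0.443 0.727]
0.15 49 [0.259 0.509] [0.409 0.601]
0.2 714 [0.259 0.508] [0.41  0.605]
0.25 1734 [0.264 0.511] [0.404 0.6  ]
0.3 693 [0.165 0.49 ] [0.347 0.57 ]
```

View pics/c3.png

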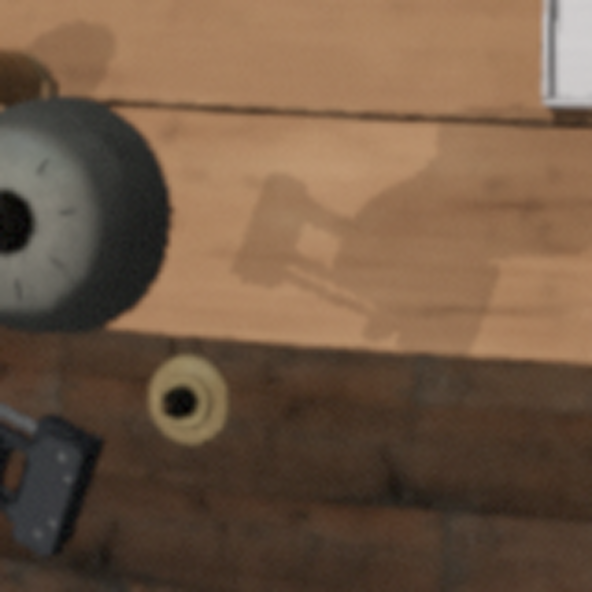

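The thing at top (8,320) is a desk lamp, up to z≈0.33, close to the start pose. I'll rise over it first.

>>> {"op": "play_rows", "data": {"targets": [{"jaw":1,"dx":0,"dy":0,"dz":-0.04,"yaw":0},{"jaw":1,"dx":0,"dy":0,"dz":-0.04,"yaw":0},{"jaw":1,"dx":0,"dy":0,"dz":-0.04,"yaw":0},{"jaw":1,"dx":0,"dy":0,"dz":-0.04,"yaw":0},{"jaw":1,"dx":0,"dy":0,"dz":-0.04,"yaw":0}], "squeeze": 30}}

```text
clock: 0.6
tool_pos: [0.2092, 0.5842, 0.4352]
eef_rot: [0.17, 0.985, -0.012, -0.001]
contact_force: [-0.2, 1.3, -1.3]
opening: 0.57
```

>>> {"op": "play_rows", "data": {"targets": [{"jaw":1,"dx":-0.03,"dy":-0.025,"dz":0,"yaw":0},{"jaw":1,"dx":-0.03,"dy":-0.025,"dz":0,"yaw":0},{"jaw":1,"dx":-0.03,"dy":-0.025,"dz":0,"yaw":0},{"jaw":1,"dx":-0.03,"dy":-0.025,"dz":0,"yaw":0},{"jaw":1,"dx":-0.03,"dy":-0.025,"dz":0,"yaw":0}]}}

```text
clock: 1.1
tool_pos: [0.3076, 0.4187, 0.4415]
eef_rot: [0.164, 0.986, -0.005, -0.003]
contact_force: [0.5, 0.1, -0.2]
opening: 0.117
```

```bash
python3 -c "
from h import *
go([.6138,-.0741,.16])"
```

```text
t 1.1 tcp [0.3076 0.4187 0.4415] tooldelta [-0.4503 -0.3639  0.2839] jaw ang 71.1 tilt 0.65 F [ 0.5  0.1 -0.2] M [ 0.01 -0.08 -0.03] open 0.117 q [-0.89  0.36 -0.2   1.53  0.07  1.27  0.14]
```

>>> {"op": "play_rows", "data": {"targets": [{"jaw":1,"dx":-0.036,"dy":-0.03,"dz":0.0,"yaw":0},{"jaw":1,"dx":-0.036,"dy":-0.03,"dz":0.0,"yaw":0},{"jaw":1,"dx":-0.036,"dy":-0.03,"dz":0.0,"yaw":0},{"jaw":1,"dx":-0.036,"dy":-0.03,"dz":0.0,"yaw":0},{"jaw":1,"dx":-0.036,"dy":-0.03,"dz":0.0,"yaw":0}]}}

```text
clock: 1.6
tool_pos: [0.4313, 0.21, 0.4412]
eef_rot: [0.162, 0.987, -0.006, -0.004]
contact_force: [0.6, 0.4, -0.1]
opening: -0.0
```

>>> {"op": "play_rows", "data": {"targets": [{"jaw":1,"dx":-0.034,"dy":-0.027,"dz":0.02,"yaw":0},{"jaw":1,"dx":-0.034,"dy":-0.027,"dz":0.02,"yaw":0},{"jaw":1,"dx":-0.034,"dy":-0.027,"dz":0.02,"yaw":0},{"jaw":1,"dx":-0.034,"dy":-0.027,"dz":0.02,"yaw":0},{"jaw":1,"dx":-0.034,"dy":-0.027,"dz":0.02,"yaw":0}]}}

```text
clock: 2.1
tool_pos: [0.5527, 0.0181, 0.341]
eef_rot: [0.163, 0.987, -0.004, -0.001]
contact_force: [0.4, -0.2, -0.1]
opening: -0.0
```

>>> {"op": "play_rows", "data": {"targets": [{"jaw":1,"dx":0,"dy":0,"dz":0.02,"yaw":0.14},{"jaw":1,"dx":0,"dy":0,"dz":0.02,"yaw":0.14},{"jaw":1,"dx":0,"dy":0,"dz":0.02,"yaw":0.14},{"jaw":1,"dx":0,"dy":0,"dz":0.02,"yaw":0.14},{"jaw":1,"dx":0,"dy":0,"dz":0.02,"yaw":0.14}]}}

```text
clock: 2.6
tool_pos: [0.5537, 0.0051, 0.2345]
eef_rot: [0.508, 0.861, -0.008, 0.001]
contact_force: [0.7, 0.1, 1.3]
opening: 0.007
```

>>> {"op": "play_rows", "data": {"targets": [{"jaw":1,"dx":0,"dy":0,"dz":0,"yaw":0.14},{"jaw":1,"dx":0,"dy":0,"dz":0,"yaw":0.14},{"jaw":1,"dx":0,"dy":0,"dz":0,"yaw":0.14},{"jaw":1,"dx":0,"dy":0,"dz":0,"yaw":0.14},{"jaw":1,"dx":0,"dy":0,"dz":0,"yaw":0.14}]}}

```text
clock: 3.1
tool_pos: [0.5494, 0.0055, 0.2289]
eef_rot: [0.782, 0.623, -0.012, -0.0]
contact_force: [-0.4, 1.0, 0.0]
opening: 0.01
```

```bash
python3 -c "
from h import *
go([.6138,-.0741,.08])"
```

```text
t 3.1 tcp [0.5494 0.0055 0.2289] tooldelta [-0.0605  0.0827  0.1488] jaw ang -12.91 tilt 1.35 F [-0.4  1.   0. ] M [-0.06  0.07 -0.01] open 0.01 q [-0.32  0.64  0.37  1.81 -0.29  0.77 -0.03]
```

>>> {"op": "play_rows", "data": {"targets": [{"jaw":1,"dx":-0.012,"dy":0.0165,"dz":0.01,"yaw":0},{"jaw":1,"dx":-0.012,"dy":0.0165,"dz":0.01,"yaw":0},{"jaw":1,"dx":-0.012,"dy":0.0165,"dz":0.01,"yaw":0},{"jaw":1,"dx":-0.012,"dy":0.0165,"dz":0.01,"yaw":0},{"jaw":1,"dx":-0.012,"dy":0.0165,"dz":0.01,"yaw":0}]}}

```text
clock: 3.6
tool_pos: [0.6157, -0.0692, 0.1759]
eef_rot: [0.781, 0.625, -0.012, -0.002]
contact_force: [0.1, -0.1, 0.7]
opening: 0.001
```

```bash
python3 -c "
from h import *
go([.6138,-.0741,.08])"
```

```text
t 3.6 tcp [ 0.6157 -0.0692  0.1759] tooldelta [-0.0036  0.0011  0.096 ] jaw ang -12.67 tilt 1.44 F [ 0.1 -0.1  0.7] M [-0.04  0.06  0.01] open 0.001 q [-0.15  0.79  0.33  1.64 -0.31  0.79  0.09]
```

>>> {"op": "play_rows", "data": {"targets": [{"jaw":1,"dx":-0.0036,"dy":0.001,"dz":0.02,"yaw":0},{"jaw":1,"dx":0,"dy":0,"dz":0.02,"yaw":0},{"jaw":1,"dx":0,"dy":0,"dz":0.02,"yaw":0},{"jaw":1,"dx":0,"dy":0,"dz":0.02,"yaw":0},{"jaw":1,"dx":0,"dy":0,"dz":0.016,"yaw":0}]}}

```text
clock: 4.1
tool_pos: [0.6154, -0.0783, 0.0752]
eef_rot: [0.782, 0.623, -0.012, -0.001]
contact_force: [-0.5, 0.9, -0.2]
opening: 0.005
```

```bash
python3 -c "
from h import *
go([.6138,-.0741,.06])
s=snap('scene','p1.png');f=cv2.imread('pics/p1.png');cv2.imwrite('pics/p1c.png',cv2.resize(f[140:290,180:360],None,fx=3.8,fy=3.8,interpolation=cv2.INTER_CUBIC))
s=snap('top','p1t.png')"
```

```text
t 4.1 tcp [ 0.6154 -0.0783  0.0752] tooldelta [ 0.004  -0.0022  0.0152] jaw ang -12.89 tilt 1.43 F [-0.5  0.9 -0.2] M [-0.04  0.05 -0.01] open 0.005 q [-0.1   0.93  0.26  1.69 -0.36  0.59  0.14]
```

View pics/p1c.png

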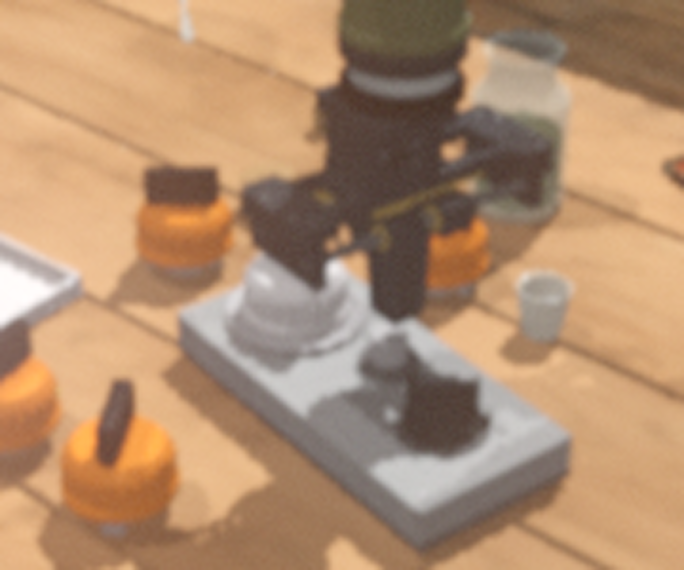

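>>> {"op": "play_rows", "data": {"targets": [{"jaw":1,"dx":0.004,"dy":-0.002,"dz":0.003,"yaw":0},{"jaw":1,"dx":0,"dy":0,"dz":0.005,"yaw":0},{"jaw":1,"dx":0,"dy":0,"dz":0.005,"yaw":0},{"jaw":1,"dx":0,"dy":0,"dz":0.004,"yaw":0},{"jaw":1,"dx":0,"dy":0,"dz":0.004,"yaw":0}]}}

```text
clock: 4.7
tool_pos: [0.614, -0.0731, 0.055]
eef_rot: [0.782, 0.624, -0.012, -0.001]
contact_force: [-1.6, -0.7, 3.1]
opening: 0.008
```

```bash
python3 -c "
from h import *
go([.6138,-.0741,.051])"
```

```text
t 4.7 tcp [ 0.614  -0.0731  0.055 ] tooldelta [-0.0009  0.0001  0.004 ] jaw ang -12.84 tilt 1.4 F [-1.6 -0.7  3.1] M [-0.01  0.33  0.01] open 0.008 q [-0.1   0.96  0.25  1.7  -0.37  0.55  0.14]
```

Contact is at 3 N and the button is moving. I'll press on to the stop.

>>> {"op": "play_rows", "data": {"targets": [{"jaw":1,"dx":0,"dy":0,"dz":0.003,"yaw":0},{"jaw":1,"dx":0,"dy":0,"dz":0.003,"yaw":0},{"jaw":1,"dx":0,"dy":0,"dz":0.003,"yaw":0},{"jaw":1,"dx":0,"dy":0,"dz":0.003,"yaw":0},{"jaw":1,"dx":0,"dy":0,"dz":0.003,"yaw":0}]}}

```text
clock: 5.2
tool_pos: [0.6143, -0.0732, 0.0502]
eef_rot: [0.782, 0.623, -0.01, -0.002]
contact_force: [-6.5, 3.0, 24.9]
opening: 0.003
```

```bash
python3 -c "
from h import *
go([.6138,-.0741,.051])"
```

```text
t 5.2 tcp [ 0.6143 -0.0732  0.0502] tooldelta [-0.001  -0.0003 -0.0008] jaw ang -12.92 tilt 1.15 F [-6.5  3.  24.9] M [ 0.45  1.5  -0.02] open 0.003 q [-0.09  0.96  0.24  1.7  -0.37  0.54  0.15]
```

The stop is reached at z=0.050 with 25 N. I'll retreat and go over the head.

>>> {"op": "play_rows", "data": {"targets": [{"jaw":1,"dx":0,"dy":0,"dz":-0.02,"yaw":0},{"jaw":1,"dx":0,"dy":0,"dz":-0.02,"yaw":0},{"jaw":1,"dx":0,"dy":0,"dz":-0.025,"yaw":0},{"jaw":0,"dx":0,"dy":0,"dz":-0.025,"yaw":0},{"jaw":0,"dx":0,"dy":0,"dz":-0.01,"yaw":0}]}}

```text
clock: 5.7
tool_pos: [0.6161, -0.0729, 0.1527]
eef_rot: [0.782, 0.623, -0.01, -0.002]
contact_force: [1.0, 0.5, -0.6]
opening: 0.164
```

```bash
python3 -c "
from h import *
go([.615,.0065,.15])
s=snap('top','p2t.png');C=cloud(s)
d=np.hypot(C[...,0]-.6138,C[...,1]+.0741);b=(d<.009)&(C[...,2]<.1);print(b.sum(),np.median(C[b],axis=0))
s=snap('scene','p2.png');C=cloud(s)
d=np.hypot(C[...,0]-.6138,C[...,1]+.0741);b=(d<.009)&(C[...,2]<.1);print(b.sum(),np.median(C[b],axis=0),np.percentile(C[b][:,2],90))
f=cv2.imread('pics/p2.png');cv2.imwrite('pics/p2c.png',cv2.resize(f[140:290,180:360],None,fx=3.8,fy=3.8,interpolation=cv2.INTER_CUBIC))
"
```

```text
t 5.7 tcp [ 0.6161 -0.0729  0.1527] tooldelta [ 0.0772 -0.0188  0.002 ] jaw ang -12.98 tilt 1.15 F [ 1.   0.5 -0.6] M [-0.1   0.02 -0.01] open 0.164 q [-0.13  0.82  0.31  1.66 -0.33  0.73  0.11]
0 [nan nan nan]
27 [ 0.61300741 -0.07526177  0.05208123] 0.05378125743178286
  return _methods._mean(a, axis=axis, dtype=dtype,
  ret = um.true_divide(
```

View pics/p2c.png

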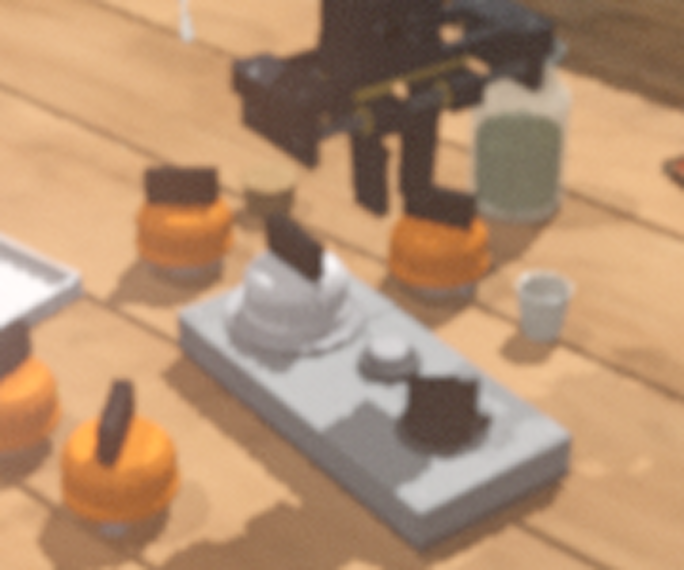

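The button now stands at about 0.052 and is staying in. Next, the head.

>>> {"op": "play_rows", "data": {"targets": [{"jaw":0.5,"dx":0.0155,"dy":-0.0038,"dz":0,"yaw":0},{"jaw":0.5,"dx":0.0155,"dy":-0.0038,"dz":0,"yaw":0},{"jaw":0.5,"dx":0.0155,"dy":-0.0038,"dz":0,"yaw":0},{"jaw":0.5,"dx":0.0155,"dy":-0.0038,"dz":0,"yaw":0},{"jaw":0.5,"dx":0.0155,"dy":-0.0038,"dz":0,"yaw":0}]}}

```text
clock: 6.3
tool_pos: [0.6115, 0.0136, 0.1458]
eef_rot: [0.783, 0.622, -0.013, -0.005]
contact_force: [-0.3, 0.0, -0.4]
opening: 0.499
```

```bash
python3 -c "
from h import *
go([.615,.0065,.079])"
```

```text
t 6.3 tcp [0.6115 0.0136 0.1458] tooldelta [-0.0051  0.0066  0.0668] jaw ang -13.03 tilt 1.61 F [-0.3  0.  -0.4] M [-0.02  0.06  0.01] open 0.499 q [-0.28  0.82  0.32  1.68 -0.35  0.72 -0.01]
```

>>> {"op": "play_rows", "data": {"targets": [{"jaw":0.5,"dx":-0.005,"dy":0.004,"dz":0.01,"yaw":-0.015},{"jaw":0.5,"dx":0,"dy":0.001,"dz":0.015,"yaw":0},{"jaw":0.5,"dx":0,"dy":0,"dz":0.012,"yaw":0},{"jaw":0.5,"dx":0,"dy":0,"dz":0.01,"yaw":0},{"jaw":0.5,"dx":0,"dy":0,"dz":0.005,"yaw":0}]}}

```text
clock: 6.8
tool_pos: [0.6127, 0.0113, 0.0875]
eef_rot: [0.776, 0.631, -0.014, -0.006]
contact_force: [0.4, 0.2, 0.1]
opening: 0.496
```

```bash
python3 -c "
from h import *
go([.615,.0065,.079])"
```

```text
t 6.8 tcp [0.6127 0.0113 0.0875] tooldelta [-0.0041  0.0034  0.0085] jaw ang -11.79 tilt 1.77 F [0.4 0.2 0.1] M [-0.08  0.05  0.01] open 0.496 q [-0.25  0.91  0.28  1.7  -0.37  0.62  0.04]
```

>>> {"op": "play_rows", "data": {"targets": [{"jaw":0.5,"dx":-0.004,"dy":0.0035,"dz":0.004,"yaw":0},{"jaw":0.5,"dx":0,"dy":0,"dz":0.002,"yaw":0},{"jaw":0.5,"dx":0,"dy":0,"dz":0,"yaw":0},{"jaw":0.5,"dx":0,"dy":0,"dz":0,"yaw":0},{"jaw":0.5,"dx":0,"dy":0,"dz":0,"yaw":0}]}}

```text
clock: 7.3
tool_pos: [0.6153, 0.0038, 0.0805]
eef_rot: [0.777, 0.629, -0.015, -0.006]
contact_force: [-0.7, 0.2, -0.4]
opening: 0.5
```

```bash
python3 -c "
from h import *
go([.615,.0065,.079])"
```

```text
t 7.3 tcp [0.6153 0.0038 0.0805] tooldelta [ 0.0026 -0.0008  0.0015] jaw ang -11.98 tilt 1.8 F [-0.7  0.2 -0.4] M [-0.03  0.02  0.03] open 0.5 q [-0.23  0.92  0.27  1.69 -0.37  0.61  0.04]
```

>>> {"op": "play_rows", "data": {"targets": [{"jaw":0.5,"dx":0.0025,"dy":0,"dz":0.001,"yaw":0},{"jaw":1,"dx":0,"dy":0,"dz":0,"yaw":0},{"jaw":1,"dx":0,"dy":0,"dz":0,"yaw":0},{"jaw":1,"dx":0,"dy":0,"dz":0,"yaw":0},{"jaw":1,"dx":0,"dy":0,"dz":0,"yaw":0}], "squeeze": 40}}

```text
clock: 7.8
tool_pos: [0.6163, 0.0072, 0.0804]
eef_rot: [0.777, 0.63, -0.014, -0.006]
contact_force: [-2.7, -0.7, 0.7]
opening: 0.161
```

```bash
python3 -c "
from h import *
go([.615,.0065,.079])"
```

```text
t 7.8 tcp [0.6163 0.0072 0.0804] tooldelta [-0.001  -0.0011  0.0014] jaw ang -11.92 tilt 1.71 F [-2.7 -0.7  0.7] M [-0.08  0.17  0.02] open 0.161 q [-0.24  0.92  0.27  1.69 -0.37  0.61  0.04]
```

Gripped: the opening is 14 mm, which is the bar's width. Now the anticlockwise twist (negative tool yaw), starting with a check of the direction and forces.

>>> {"op": "play_rows", "data": {"targets": [{"jaw":1,"dx":0,"dy":0,"dz":0,"yaw":-0.08},{"jaw":1,"dx":0,"dy":0,"dz":0,"yaw":-0.08},{"jaw":1,"dx":0,"dy":0,"dz":0,"yaw":-0.08},{"jaw":1,"dx":0,"dy":0,"dz":0,"yaw":-0.08},{"jaw":1,"dx":0,"dy":0,"dz":0,"yaw":-0.08}]}}

```text
clock: 8.3
tool_pos: [0.616, 0.0048, 0.0809]
eef_rot: [0.631, 0.776, -0.014, -0.007]
contact_force: [-0.5, 0.2, 0.8]
opening: 0.16
```

```bash
python3 -c "
from h import *
go([.615,.0065,.079])"
```

```text
t 8.3 tcp [0.616  0.0048 0.0809] tooldelta [ 0.0019 -0.0006  0.0019] jaw ang 11.73 tilt 1.78 F [-0.5  0.2  0.8] M [ 0.11  0.14 -0.06] open 0.16 q [-0.18  0.91  0.17  1.69 -0.22  0.59  0.32]
```

>>> {"op": "play_rows", "data": {"targets": [{"jaw":1,"dx":0,"dy":0,"dz":0,"yaw":-0.09},{"jaw":1,"dx":0,"dy":0,"dz":0,"yaw":-0.09},{"jaw":1,"dx":0,"dy":0,"dz":0,"yaw":-0.09},{"jaw":1,"dx":0,"dy":0,"dz":0,"yaw":-0.09},{"jaw":1,"dx":0,"dy":0,"dz":0,"yaw":-0.09}]}}

```text
clock: 8.8
tool_pos: [0.6155, 0.0049, 0.0812]
eef_rot: [0.434, 0.901, -0.012, -0.011]
contact_force: [0.1, 0.2, -0.2]
opening: 0.156
```

>>> {"op": "play_rows", "data": {"targets": [{"jaw":1,"dx":0,"dy":0,"dz":0,"yaw":-0.08},{"jaw":1,"dx":0,"dy":0,"dz":0,"yaw":-0.08},{"jaw":1,"dx":0,"dy":0,"dz":0,"yaw":-0.08},{"jaw":1,"dx":0,"dy":0,"dz":0,"yaw":-0.08},{"jaw":1,"dx":0,"dy":0,"dz":0,"yaw":-0.08}]}}

```text
clock: 9.3
tool_pos: [0.6157, 0.0049, 0.0814]
eef_rot: [0.239, 0.971, -0.009, -0.013]
contact_force: [-0.6, 0.7, -1.7]
opening: 0.155
```

```bash
python3 -c "
from h import *
go([.615,.0065,.079])"
```

```text
t 9.3 tcp [0.6157 0.0049 0.0814] tooldelta [0.0013 0.0012 0.0024] jaw ang 62.34 tilt 1.77 F [-0.6  0.7 -1.7] M [ 0.02 -0.07 -0.06] open 0.155 q [-0.05  0.89 -0.06  1.68  0.1   0.6   0.91]
```

>>> {"op": "play_rows", "data": {"targets": [{"jaw":1,"dx":0,"dy":0,"dz":0,"yaw":-0.06},{"jaw":1,"dx":0,"dy":0,"dz":0,"yaw":-0.05},{"jaw":1,"dx":0,"dy":0,"dz":0,"yaw":-0.04},{"jaw":1,"dx":0,"dy":0,"dz":0,"yaw":-0.04},{"jaw":1,"dx":0,"dy":0,"dz":0,"yaw":-0.04}]}}

```text
clock: 9.8
tool_pos: [0.616, 0.0069, 0.0815]
eef_rot: [0.121, 0.992, -0.006, -0.013]
contact_force: [-0.0, 0.6, -0.3]
opening: 0.154
```

```bash
python3 -c "
from h import *
go([.615,.0065,.079])"
```

```text
t 9.8 tcp [0.616  0.0069 0.0815] tooldelta [ 0.0008 -0.0006  0.0025] jaw ang 76.06 tilt 1.65 F [-0.   0.6 -0.3] M [ 0.17 -0.06 -0.83] open 0.154 q [-0.02  0.9  -0.13  1.68  0.18  0.61  1.08]
```

The moment has jumped to 0.83 N m at the stop. Now to lift.

>>> {"op": "play_rows", "data": {"targets": [{"jaw":1,"dx":0,"dy":0,"dz":0,"yaw":0.015},{"jaw":1,"dx":0,"dy":0,"dz":-0.004,"yaw":0},{"jaw":1,"dx":0,"dy":0,"dz":-0.004,"yaw":0},{"jaw":1,"dx":0,"dy":0,"dz":-0.004,"yaw":0},{"jaw":1,"dx":0,"dy":0,"dz":-0.004,"yaw":0}]}}

```text
clock: 10.3
tool_pos: [0.6153, 0.0062, 0.0945]
eef_rot: [0.13, 0.991, -0.006, -0.015]
contact_force: [0.5, 0.6, -1.6]
opening: 0.158
```

```bash
python3 -c "
from h import *
go([.615,.0065,.079])"
```

```text
t 10.3 tcp [0.6153 0.0062 0.0945] tooldelta [-0.0001  0.0004  0.0155] jaw ang 75.13 tilt 1.87 F [ 0.5  0.6 -1.6] M [ 0.08 -0.24  0.01] open 0.158 q [-0.02  0.88 -0.12  1.67  0.17  0.63  1.07]
```

Force is −1.6 N, less than a full head's weight, so I'll look at it while lifting further.

>>> {"op": "play_rows", "data": {"targets": [{"jaw":1,"dx":0,"dy":0,"dz":-0.006,"yaw":0},{"jaw":1,"dx":0,"dy":0,"dz":-0.006,"yaw":0},{"jaw":1,"dx":0,"dy":0,"dz":-0.01,"yaw":0},{"jaw":1,"dx":0,"dy":0,"dz":-0.01,"yaw":0},{"jaw":1,"dx":0,"dy":0,"dz":-0.01,"yaw":0}]}}

```text
clock: 10.8
tool_pos: [0.6159, 0.0046, 0.1425]
eef_rot: [0.129, 0.992, -0.008, -0.015]
contact_force: [0.2, -0.3, -1.4]
opening: 0.158
```

```bash
python3 -c "
from h import *
go([.5015,.247,.17])
s=snap('scene','p3.png')
f=cv2.imread('pics/p3.png');cv2.imwrite('pics/p3c.png',cv2.resize(f[140:290,180:360],None,fx=3.8,fy=3.8,interpolation=cv2.INTER_CUBIC))
"
```

```text
t 10.8 tcp [0.6159 0.0046 0.1425] tooldelta [ 0.1732  0.2046 -0.0267] jaw ang 75.24 tilt 1.98 F [ 0.2 -0.3 -1.4] M [ 0.03 -0.06  0.02] open 0.158 q [-0.01  0.81 -0.14  1.65  0.16  0.73  1.08]
```

View pics/p3c.png

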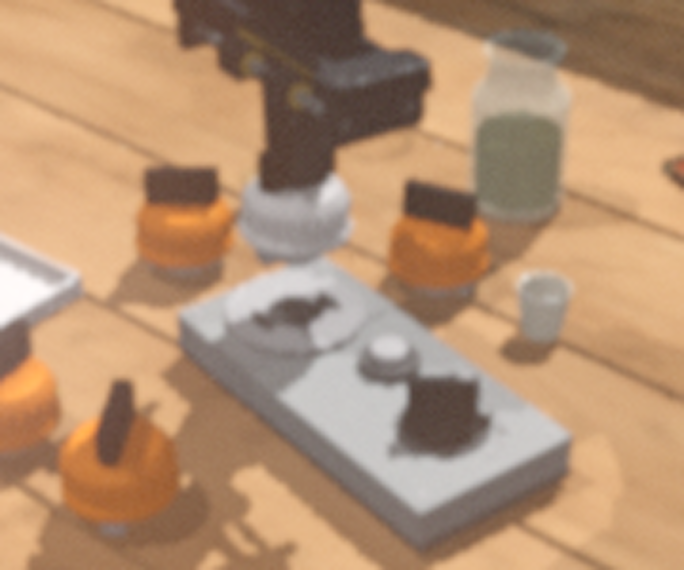

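The head is off, hanging under the gripper at crop (295,215), and the slotted socket is visible. I'll raise it and carry it to the tray.

>>> {"op": "play_rows", "data": {"targets": [{"jaw":1,"dx":0,"dy":0,"dz":-0.015,"yaw":0},{"jaw":1,"dx":0,"dy":0,"dz":-0.015,"yaw":0},{"jaw":1,"dx":0.015,"dy":0.018,"dz":-0.005,"yaw":0},{"jaw":1,"dx":0.015,"dy":0.018,"dz":0,"yaw":0},{"jaw":1,"dx":0.015,"dy":0.018,"dz":0,"yaw":0}]}}

```text
clock: 11.35
tool_pos: [0.5902, 0.065, 0.1837]
eef_rot: [0.133, 0.991, -0.009, -0.011]
contact_force: [-0.2, 0.4, -1.3]
opening: 0.154
```

>>> {"op": "play_rows", "data": {"targets": [{"jaw":1,"dx":0.015,"dy":0.018,"dz":0,"yaw":0},{"jaw":1,"dx":0.015,"dy":0.018,"dz":0,"yaw":0},{"jaw":1,"dx":0.015,"dy":0.018,"dz":0,"yaw":0},{"jaw":1,"dx":0.015,"dy":0.018,"dz":0,"yaw":0},{"jaw":1,"dx":0.015,"dy":0.018,"dz":0,"yaw":0}]}}

```text
clock: 11.85
tool_pos: [0.5396, 0.1755, 0.1856]
eef_rot: [0.133, 0.991, -0.009, -0.01]
contact_force: [-0.3, 0.2, -2.3]
opening: 0.157
```

```bash
python3 -c "
from h import *
go([.5015,.247,.17])"
```

```text
t 11.85 tcp [0.5396 0.1755 0.1856] tooldelta [0.0554 0.0593 0.0154] jaw ang 74.71 tilt 1.5 F [-0.3  0.2 -2.3] M [ 0.03 -0.04  0.02] open 0.157 q [-0.33  0.69 -0.11  1.77  0.12  0.71  0.79]
```

>>> {"op": "play_rows", "data": {"targets": [{"jaw":1,"dx":0.014,"dy":0.015,"dz":0.004,"yaw":0},{"jaw":1,"dx":0.014,"dy":0.015,"dz":0.004,"yaw":0},{"jaw":1,"dx":0.012,"dy":0.012,"dz":0.005,"yaw":0},{"jaw":1,"dx":0.008,"dy":0.008,"dz":0.005,"yaw":0},{"jaw":1,"dx":0,"dy":0,"dz":0.005,"yaw":0}]}}

```text
clock: 12.35
tool_pos: [0.5033, 0.2439, 0.1643]
eef_rot: [0.129, 0.992, -0.006, -0.009]
contact_force: [0.7, 0.7, -2.9]
opening: 0.156
```

```bash
python3 -c "
from h import *
go([.5015,.247,.058])"
```

```text
t 12.35 tcp [0.5033 0.2439 0.1643] tooldelta [0.0008 0.0041 0.1063] jaw ang 75.13 tilt 1.23 F [ 0.7  0.7 -2.9] M [ 0.09 -0.04  0.03] open 0.156 q [-0.47  0.71 -0.1   1.82  0.11  0.64  0.67]
```

>>> {"op": "play_rows", "data": {"targets": [{"jaw":1,"dx":0,"dy":0.002,"dz":0.018,"yaw":0},{"jaw":1,"dx":0,"dy":0.001,"dz":0.018,"yaw":0},{"jaw":1,"dx":0,"dy":0,"dz":0.018,"yaw":0},{"jaw":1,"dx":0,"dy":0,"dz":0.015,"yaw":0},{"jaw":1,"dx":0,"dy":0,"dz":0.01,"yaw":0}]}}

```text
clock: 12.85
tool_pos: [0.5073, 0.2415, 0.0835]
eef_rot: [0.132, 0.991, -0.007, -0.006]
contact_force: [-0.1, -1.3, -2.6]
opening: 0.154
```

```bash
python3 -c "
from h import *
go([.5015,.247,.0595])
snap('scene','p4.png');f=cv2.imread('pics/p4.png');cv2.imwrite('pics/p4c.png',cv2.resize(f[120:270,90:270],None,fx=3.8,fy=3.8,interpolation=cv2.INTER_CUBIC))"
```

```text
t 12.85 tcp [0.5073 0.2415 0.0835] tooldelta [0.0068 0.0042 0.024 ] jaw ang 74.85 tilt 1.01 F [-0.1 -1.3 -2.6] M [-0.03 -0.06  0.01] open 0.154 q [-0.49  0.84 -0.07  1.86  0.13  0.46  0.65]
```

View pics/p4c.png

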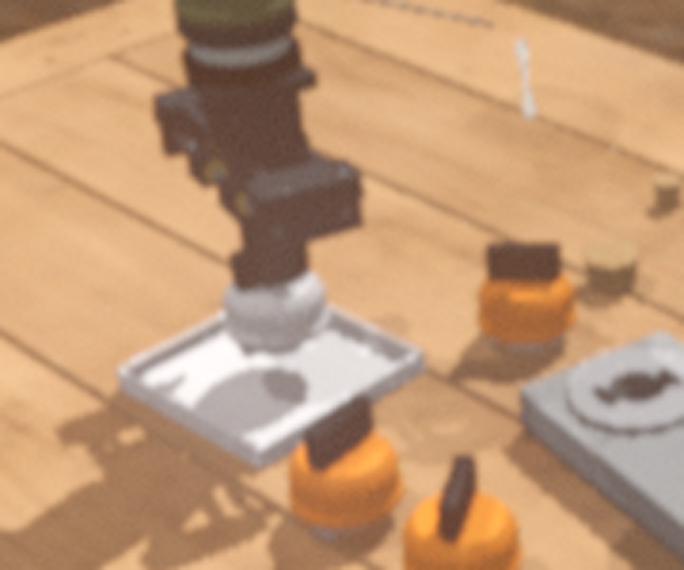

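The head hangs over the tray at crop (275,315). I'll lower it gently until it makes contact.

>>> {"op": "play_rows", "data": {"targets": [{"jaw":1,"dx":0.005,"dy":0.003,"dz":0.006,"yaw":0},{"jaw":1,"dx":0.002,"dy":0.001,"dz":0.006,"yaw":0},{"jaw":1,"dx":0,"dy":0,"dz":0.004,"yaw":0},{"jaw":1,"dx":0,"dy":0,"dz":0.003,"yaw":0},{"jaw":1,"dx":0,"dy":0,"dz":0.002,"yaw":0}]}}

```text
clock: 13.4
tool_pos: [0.5018, 0.2465, 0.0611]
eef_rot: [0.133, 0.991, -0.007, -0.005]
contact_force: [1.0, 0.9, -2.2]
opening: 0.152
```

```bash
python3 -c "
from h import *
go([.5015,.247,.0595])"
```

```text
t 13.4 tcp [0.5018 0.2465 0.0611] tooldelta [0.0004 0.0004 0.0016] jaw ang 74.77 tilt 0.98 F [ 1.   0.9 -2.2] M [ 0.03  0.02 -0.  ] open 0.152 q [-0.5   0.88 -0.06  1.88  0.13  0.41  0.64]
```

>>> {"op": "play_rows", "data": {"targets": [{"jaw":1,"dx":0,"dy":0,"dz":0.0015,"yaw":0},{"jaw":1,"dx":0,"dy":0,"dz":0.001,"yaw":0},{"jaw":1,"dx":0,"dy":0,"dz":0.001,"yaw":0},{"jaw":1,"dx":0,"dy":0,"dz":0.001,"yaw":0},{"jaw":1,"dx":0,"dy":0,"dz":0.001,"yaw":0}]}}

```text
clock: 13.9
tool_pos: [0.5019, 0.2468, 0.0586]
eef_rot: [0.133, 0.991, -0.006, -0.004]
contact_force: [-1.1, -1.7, 4.9]
opening: 0.154
```

```bash
python3 -c "
from h import *
go([.5015,.247,.0595])"
```

```text
t 13.9 tcp [0.5019 0.2468 0.0586] tooldelta [ 0.0004  0.0001 -0.0009] jaw ang 74.76 tilt 0.9 F [-1.1 -1.7  4.9] M [-0.18  0.38 -0.08] open 0.154 q [-0.51  0.88 -0.06  1.88  0.13  0.4   0.63]
```

The head is on the floor: force went from −2.4 to +4.9 N at z≈0.059, as predicted. I'll release it with a partial opening.

>>> {"op": "play_rows", "data": {"targets": [{"jaw":1,"dx":0,"dy":0,"dz":0.001,"yaw":0},{"jaw":0.6,"dx":0,"dy":0,"dz":0,"yaw":0},{"jaw":0.5,"dx":0,"dy":0,"dz":0,"yaw":0},{"jaw":0.5,"dx":0,"dy":0,"dz":0,"yaw":0},{"jaw":0.5,"dx":0,"dy":0,"dz":0,"yaw":0}]}}

```text
clock: 14.4
tool_pos: [0.5032, 0.2472, 0.0598]
eef_rot: [0.133, 0.991, -0.005, -0.003]
contact_force: [-0.4, -0.1, 0.1]
opening: 0.489
```

>>> {"op": "play_rows", "data": {"targets": [{"jaw":0.5,"dx":0,"dy":0,"dz":-0.01,"yaw":0},{"jaw":0.5,"dx":0,"dy":0,"dz":-0.02,"yaw":0},{"jaw":0.5,"dx":0,"dy":0,"dz":-0.03,"yaw":0},{"jaw":0.5,"dx":0,"dy":0,"dz":-0.03,"yaw":0},{"jaw":0.5,"dx":0,"dy":0,"dz":-0.02,"yaw":0}]}}

```text
clock: 14.9
tool_pos: [0.5023, 0.2473, 0.1726]
eef_rot: [0.133, 0.991, -0.007, -0.005]
contact_force: [0.5, 0.1, 0.6]
opening: 0.495
```

```bash
python3 -c "
from h import *
go([.5844,-.139,.15])
snap('scene','p5.png');f=cv2.imread('pics/p5.png');cv2.imwrite('pics/p5c.png',cv2.resize(f[120:270,90:270],None,fx=3.8,fy=3.8,interpolation=cv2.INTER_CUBIC))"
```

```text
t 14.9 tcp [0.5023 0.2473 0.1726] tooldelta [-0.1811 -0.3507  0.0267] jaw ang 74.75 tilt 1.06 F [0.5 0.1 0.6] M [0.04 0.01 0.03] open 0.495 q [-0.49  0.7  -0.09  1.82  0.11  0.65  0.66]
```

View pics/p5c.png

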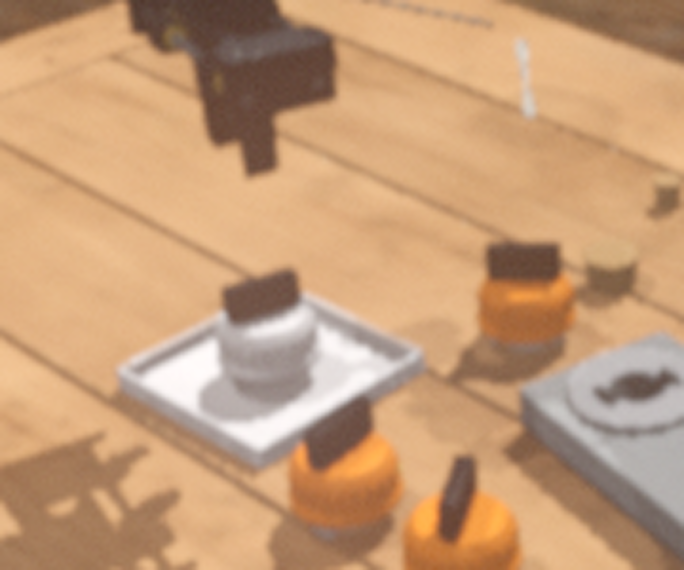

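The head stands upright in the tray at crop (265,335). Now to the selector.

>>> {"op": "play_rows", "data": {"targets": [{"jaw":0.5,"dx":-0.018,"dy":-0.034,"dz":0,"yaw":0},{"jaw":0.5,"dx":-0.018,"dy":-0.034,"dz":0,"yaw":0},{"jaw":0.5,"dx":-0.018,"dy":-0.034,"dz":0,"yaw":0},{"jaw":0.5,"dx":-0.018,"dy":-0.034,"dz":0,"yaw":0},{"jaw":0.5,"dx":-0.018,"dy":-0.034,"dz":0,"yaw":0}]}}

```text
clock: 15.45
tool_pos: [0.5484, 0.0648, 0.1807]
eef_rot: [0.125, 0.992, -0.001, -0.001]
contact_force: [0.0, -0.2, -0.6]
opening: 0.5
```

>>> {"op": "play_rows", "data": {"targets": [{"jaw":0.5,"dx":-0.018,"dy":-0.034,"dz":0,"yaw":0},{"jaw":0.5,"dx":-0.018,"dy":-0.034,"dz":0,"yaw":0},{"jaw":0.5,"dx":-0.018,"dy":-0.034,"dz":0,"yaw":0},{"jaw":0.5,"dx":-0.018,"dy":-0.034,"dz":0,"yaw":0},{"jaw":0.5,"dx":-0.018,"dy":-0.034,"dz":0,"yaw":0}]}}

```text
clock: 15.95
tool_pos: [0.5938, -0.1306, 0.1828]
eef_rot: [0.125, 0.992, -0.001, -0.0]
contact_force: [-0.2, 0.3, 0.1]
opening: 0.499
```

>>> {"op": "play_rows", "data": {"targets": [{"jaw":0.5,"dx":0,"dy":0,"dz":0,"yaw":0.12},{"jaw":0.5,"dx":0,"dy":0,"dz":0,"yaw":0.12},{"jaw":0.5,"dx":0,"dy":0,"dz":0,"yaw":0.12},{"jaw":0.5,"dx":0,"dy":0,"dz":0,"yaw":0.12},{"jaw":0.5,"dx":0,"dy":0,"dz":0,"yaw":0.12}]}}

```text
clock: 16.45
tool_pos: [0.5928, -0.1434, 0.1836]
eef_rot: [0.431, 0.903, -0.003, 0.002]
contact_force: [0.5, 0.1, 0.4]
opening: 0.496
```

```bash
python3 -c "
from h import *
go([.5844,-.139,.1])
snap('scene','p6.png');f=cv2.imread('pics/p6.png');cv2.imwrite('pics/p6c.png',cv2.resize(f[140:290,180:360],None,fx=3.8,fy=3.8,interpolation=cv2.INTER_CUBIC))"
```

```text
t 16.45 tcp [ 0.5928 -0.1434  0.1836] tooldelta [ 0.0093 -0.0034  0.0836] jaw ang 39.0 tilt 0.44 F [0.5 0.1 0.4] M [-0.05 -0.05  0.03] open 0.496 q [0.16 0.73 0.   1.68 0.01 0.73 0.83]
```

View pics/p6c.png

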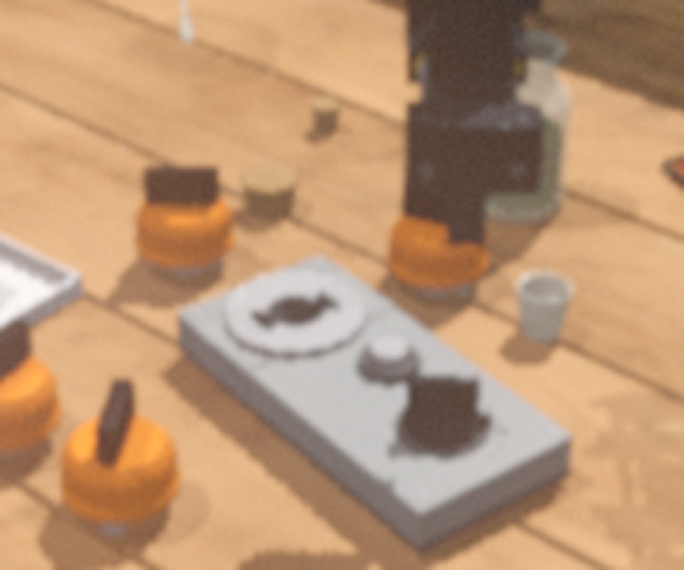

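>>> {"op": "play_rows", "data": {"targets": [{"jaw":0.6,"dx":0.006,"dy":-0.002,"dz":0.012,"yaw":0},{"jaw":0.6,"dx":0.003,"dy":-0.001,"dz":0.02,"yaw":0},{"jaw":0.6,"dx":0,"dy":0,"dz":0.02,"yaw":0},{"jaw":0.6,"dx":0,"dy":0,"dz":0.02,"yaw":0},{"jaw":0.6,"dx":0,"dy":0,"dz":0.01,"yaw":0}]}}

```text
clock: 17.0
tool_pos: [0.5867, -0.1383, 0.1023]
eef_rot: [0.427, 0.904, -0.003, 0.005]
contact_force: [-0.0, -0.9, 0.7]
opening: 0.4
```

```bash
python3 -c "
from h import *
go([.5844,-.139,.05])"
```

```text
t 17.0 tcp [ 0.5867 -0.1383  0.1023] tooldelta [ 0.0015 -0.0021  0.0523] jaw ang 39.42 tilt 0.61 F [-0.  -0.9  0.7] M [-0.04  0.09  0.02] open 0.4 q [0.15 0.84 0.   1.76 0.01 0.54 0.83]
```

>>> {"op": "play_rows", "data": {"targets": [{"jaw":0.6,"dx":0.001,"dy":-0.002,"dz":0.01,"yaw":0},{"jaw":0.6,"dx":0,"dy":0,"dz":0.014,"yaw":0},{"jaw":0.6,"dx":0,"dy":0,"dz":0.012,"yaw":0},{"jaw":0.6,"dx":0,"dy":0,"dz":0.006,"yaw":0},{"jaw":0.6,"dx":0,"dy":0,"dz":0,"yaw":0}]}}

```text
clock: 17.5
tool_pos: [0.5847, -0.1393, 0.0571]
eef_rot: [0.426, 0.905, -0.002, 0.005]
contact_force: [-0.0, -0.1, 0.9]
opening: 0.399
```

```bash
python3 -c "
from h import *
go([.5844,-.139,.051])"
```

```text
t 17.5 tcp [ 0.5847 -0.1393  0.0571] tooldelta [ 0.0005 -0.0001  0.0061] jaw ang 39.58 tilt 0.6 F [-0.  -0.1  0.9] M [-0.02  0.06  0.03] open 0.399 q [ 0.15  0.91 -0.    1.78  0.02  0.45  0.83]
```

>>> {"op": "play_rows", "data": {"targets": [{"jaw":0.6,"dx":0,"dy":0,"dz":0.004,"yaw":0},{"jaw":1,"dx":0,"dy":0,"dz":0.001,"yaw":0},{"jaw":1,"dx":0,"dy":0,"dz":0,"yaw":0},{"jaw":1,"dx":0,"dy":0,"dz":0,"yaw":0},{"jaw":1,"dx":0,"dy":0,"dz":0,"yaw":0}], "squeeze": 30}}

```text
clock: 18.0
tool_pos: [0.5847, -0.1401, 0.0527]
eef_rot: [0.426, 0.905, -0.003, 0.005]
contact_force: [-1.0, -0.7, -2.3]
opening: 0.137
```

```bash
python3 -c "
from h import *
go([.5844,-.139,.051])"
```

```text
t 18.0 tcp [ 0.5847 -0.1401  0.0527] tooldelta [0.0011 0.0004 0.0017] jaw ang 39.54 tilt 0.65 F [-1.  -0.7 -2.3] M [-0.17  0.32 -0.16] open 0.137 q [ 0.15  0.92 -0.    1.78  0.02  0.44  0.83]
```

Gripped: the opening is 12 mm. Turning anticlockwise to the end stop.

>>> {"op": "play_rows", "data": {"targets": [{"jaw":1,"dx":0,"dy":0,"dz":0,"yaw":-0.08},{"jaw":1,"dx":0,"dy":0,"dz":0,"yaw":-0.08},{"jaw":1,"dx":0,"dy":0,"dz":0,"yaw":-0.08},{"jaw":1,"dx":0,"dy":0,"dz":0,"yaw":-0.08},{"jaw":1,"dx":0,"dy":0,"dz":0,"yaw":-0.08}]}}

```text
clock: 18.5
tool_pos: [0.5849, -0.14, 0.0527]
eef_rot: [0.231, 0.973, -0.004, 0.005]
contact_force: [-0.5, -0.0, -2.4]
opening: 0.136
```

```bash
python3 -c "
from h import *
go([.5844,-.139,.051])"
```

```text
t 18.5 tcp [ 0.5849 -0.14    0.0527] tooldelta [0.0009 0.0007 0.0017] jaw ang 63.26 tilt 0.68 F [-0.5 -0.  -2.4] M [ 0.23  0.08 -0.01] open 0.136 q [ 0.21  0.92 -0.09  1.77  0.19  0.45  1.08]
```

>>> {"op": "play_rows", "data": {"targets": [{"jaw":1,"dx":0,"dy":0,"dz":0,"yaw":-0.06},{"jaw":1,"dx":0,"dy":0,"dz":0,"yaw":-0.06},{"jaw":1,"dx":0,"dy":0,"dz":0,"yaw":-0.05},{"jaw":1,"dx":0,"dy":0,"dz":0,"yaw":-0.04},{"jaw":1,"dx":0,"dy":0,"dz":0,"yaw":-0.04}]}}

```text
clock: 19.0
tool_pos: [0.5849, -0.1397, 0.0527]
eef_rot: [0.102, 0.995, -0.004, 0.004]
contact_force: [0.0, -0.2, -2.9]
opening: 0.135
```

```bash
python3 -c "
from h import *
go([.5844,-.139,.051])"
```

```text
t 19.0 tcp [ 0.5849 -0.1397  0.0527] tooldelta [0.0006 0.0006 0.0017] jaw ang 78.26 tilt 0.68 F [ 0.  -0.2 -2.9] M [0.18 0.01 0.01] open 0.135 q [ 0.24  0.92 -0.15  1.77  0.29  0.46  1.25]
```

>>> {"op": "play_rows", "data": {"targets": [{"jaw":1,"dx":0,"dy":0,"dz":0,"yaw":-0.03},{"jaw":1,"dx":0,"dy":0,"dz":0,"yaw":-0.03},{"jaw":1,"dx":0,"dy":0,"dz":0,"yaw":-0.03},{"jaw":1,"dx":0,"dy":0,"dz":0,"yaw":-0.03},{"jaw":1,"dx":0,"dy":0,"dz":0,"yaw":-0.03}]}}

```text
clock: 19.5
tool_pos: [0.5849, -0.1397, 0.0527]
eef_rot: [0.024, 1.0, -0.004, 0.004]
contact_force: [0.0, 0.3, -1.3]
opening: 0.147
```

```bash
python3 -c "
from h import *
go([.5844,-.139,.051])"
```

```text
t 19.5 tcp [ 0.5849 -0.1397  0.0527] tooldelta [0.0006 0.0007 0.0017] jaw ang 87.2 tilt 0.65 F [ 0.   0.3 -1.3] M [ 0.16  0.07 -0.79] open 0.147 q [ 0.26  0.92 -0.19  1.77  0.35  0.48  1.35]
```

The end stop is reached: 0.79 N m at a jaw angle of 87°, with the bar slightly skewed in the pads. Now clockwise, to a jaw angle of 17.6° (mill x −60.2° +90°).

>>> {"op": "play_rows", "data": {"targets": [{"jaw":1,"dx":0,"dy":0,"dz":0,"yaw":0.08},{"jaw":1,"dx":0,"dy":0,"dz":0,"yaw":0.08},{"jaw":1,"dx":0,"dy":0,"dz":0,"yaw":0.08},{"jaw":1,"dx":0,"dy":0,"dz":0,"yaw":0.08},{"jaw":1,"dx":0,"dy":0,"dz":0,"yaw":0.08}], "squeeze": 40}}

```text
clock: 20.0
tool_pos: [0.585, -0.14, 0.0527]
eef_rot: [0.222, 0.975, -0.003, 0.005]
contact_force: [0.1, -0.6, -1.9]
opening: 0.129
```

```bash
python3 -c "
from h import *
go([.5844,-.139,.051])"
```

```text
t 20.0 tcp [ 0.585  -0.14    0.0527] tooldelta [0.001  0.0007 0.0017] jaw ang 64.32 tilt 0.68 F [ 0.1 -0.6 -1.9] M [ 0.03  0.15 -0.01] open 0.129 q [ 0.21  0.92 -0.1   1.77  0.2   0.45  1.1 ]
```

>>> {"op": "play_rows", "data": {"targets": [{"jaw":1,"dx":0,"dy":0,"dz":0,"yaw":0.08},{"jaw":1,"dx":0,"dy":0,"dz":0,"yaw":0.08},{"jaw":1,"dx":0,"dy":0,"dz":0,"yaw":0.08},{"jaw":1,"dx":0,"dy":0,"dz":0,"yaw":0.08},{"jaw":1,"dx":0,"dy":0,"dz":0,"yaw":0.08}]}}

```text
clock: 20.5
tool_pos: [0.5848, -0.1403, 0.0528]
eef_rot: [0.41, 0.912, -0.003, 0.006]
contact_force: [0.1, -0.2, -2.3]
opening: 0.131
```

```bash
python3 -c "
from h import *
go([.5844,-.139,.051])"
```

```text
t 20.5 tcp [ 0.5848 -0.1403  0.0528] tooldelta [0.0012 0.0005 0.0017] jaw ang 41.53 tilt 0.74 F [ 0.1 -0.2 -2.3] M [-0.08  0.15 -0.05] open 0.131 q [ 0.16  0.92 -0.01  1.78  0.04  0.44  0.85]
```

>>> {"op": "play_rows", "data": {"targets": [{"jaw":1,"dx":0,"dy":0,"dz":0,"yaw":0.08},{"jaw":1,"dx":0,"dy":0,"dz":0,"yaw":0.08},{"jaw":1,"dx":0,"dy":0,"dz":0,"yaw":0.08},{"jaw":1,"dx":0,"dy":0,"dz":0,"yaw":0.08},{"jaw":1,"dx":0,"dy":0,"dz":0,"yaw":0.08}]}}

```text
clock: 21.0
tool_pos: [0.5845, -0.1404, 0.0527]
eef_rot: [0.583, 0.813, -0.003, 0.006]
contact_force: [-0.1, -0.4, -0.6]
opening: 0.133
```

```bash
python3 -c "
from h import *
go([.5844,-.139,.051])"
```

```text
t 21.0 tcp [ 0.5845 -0.1404  0.0527] tooldelta [0.0014 0.0004 0.0017] jaw ang 18.74 tilt 0.78 F [-0.1 -0.4 -0.6] M [-0.14  0.25  0.03] open 0.133 q [ 0.11  0.92  0.08  1.78 -0.13  0.44  0.6 ]
```

Now at 18.7°, within 1–2° of the third click. Letting go.

>>> {"op": "play_rows", "data": {"targets": [{"jaw":1,"dx":0,"dy":0,"dz":0,"yaw":0.015},{"jaw":0.7,"dx":0,"dy":0,"dz":0,"yaw":0},{"jaw":0.6,"dx":0,"dy":0,"dz":0,"yaw":0},{"jaw":0.6,"dx":0,"dy":0,"dz":0,"yaw":0},{"jaw":0.6,"dx":0,"dy":0,"dz":0,"yaw":0}]}}

```text
clock: 21.5
tool_pos: [0.5856, -0.1399, 0.0534]
eef_rot: [0.584, 0.812, -0.003, 0.007]
contact_force: [-0.7, 1.2, -0.0]
opening: 0.406
```

>>> {"op": "play_rows", "data": {"targets": [{"jaw":0.6,"dx":0,"dy":0,"dz":-0.015,"yaw":0},{"jaw":0.6,"dx":0,"dy":0,"dz":-0.03,"yaw":0},{"jaw":0.6,"dx":0,"dy":0,"dz":-0.035,"yaw":0},{"jaw":0.6,"dx":0,"dy":0,"dz":-0.035,"yaw":0},{"jaw":0.6,"dx":0,"dy":0,"dz":-0.035,"yaw":0}]}}

```text
clock: 22.0
tool_pos: [0.5813, -0.1374, 0.2075]
eef_rot: [0.583, 0.812, -0.005, 0.003]
contact_force: [0.3, -0.2, -0.2]
opening: 0.4
```

>>> {"op": "play_rows", "data": {"targets": [{"jaw":0.6,"dx":0.015,"dy":-0.035,"dz":-0.02,"yaw":0},{"jaw":0.6,"dx":0.015,"dy":-0.035,"dz":-0.02,"yaw":0},{"jaw":0.6,"dx":0.015,"dy":-0.035,"dz":0,"yaw":0},{"jaw":0.6,"dx":0.015,"dy":-0.035,"dz":0,"yaw":0},{"jaw":0.6,"dx":0.015,"dy":-0.035,"dz":0,"yaw":0}]}}

```text
clock: 22.5
tool_pos: [0.3949, -0.1227, 0.2577]
eef_rot: [0.582, 0.813, 0.002, 0.015]
contact_force: [-0.5, -0.2, 0.3]
opening: 0.397
```

```bash
python3 -c "
from h import *
go([.5844,-.139,.051])
snap('scene','p7.png');f=cv2.imread('pics/p7.png');cv2.imwrite('pics/p7c.png',cv2.resize(f[140:290,110:350],None,fx=3.2,fy=3.2,interpolation=cv2.INTER_CUBIC))
snap('top','p7t.png')"
```

```text
t 22.5 tcp [ 0.3949 -0.1227  0.2577] tooldelta [-0.0717  0.1699  0.2119] jaw ang 18.82 tilt 1.75 F [-0.5 -0.2  0.3] M [-0.05  0.12 -0.02] open 0.397 q [ 0.08  0.38  0.14  2.18 -0.08  0.56  0.61]
```

View pics/p7c.png

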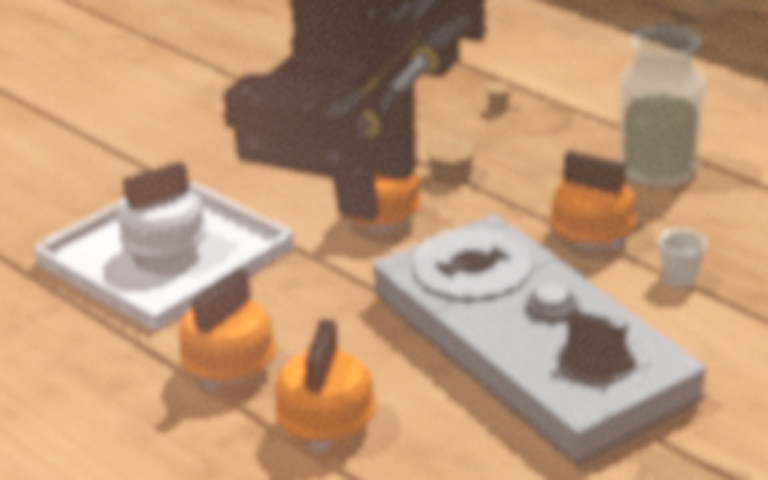

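View pics/p7t.png

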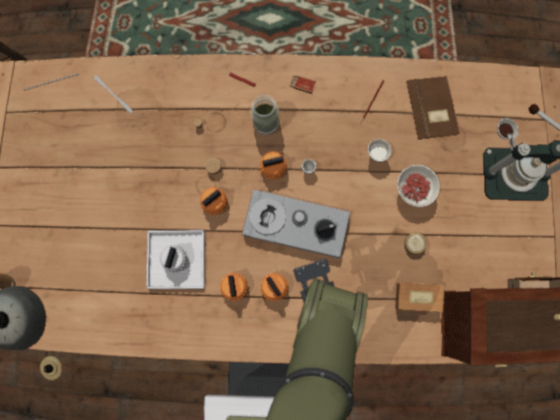

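The arm is clear of the selector at top (325,229). Now I'll measure its angle, the button, the head and the bystanders.

```bash
python3 - <<'E'
from meas import *
T0=np.load('top0.npz');T=snap('top');C=cloud(T);S=snap('scene');CS=cloud(S)
f=T['frame'][...,::-1];cv2.imwrite('pics/p8.png',cv2.resize(f[195:265,270:360],None,fx=8,fy=8,interpolation=cv2.INTER_CUBIC))
b=bar(T,C,.062,.09,(.5844,-.139),.035);Q=C[b]
q=Q[:,:2]-Q[:,:2].mean(0);w,V=np.linalg.eigh(q.T@q);a=np.degrees(np.arctan2(V[1,1],V[0,1]))%180-180
print('sel dir',a,'rel mill cw deg',-12.2-a,'rad',np.radians(-12.2-a),b.sum(),cv2.minAreaRect(Q[:,:2].astype(np.float32)))
d=np.hypot(C[...,0]-.6138,C[...,1]+.0741);k=(d<.009);print('button z T',np.median(C[k][:,2]))
b=bar(T,C,.065,.1,(.5015,.247),.05);print('head bar',b.sum(),C[b].mean(0),np.percentile(C[b][:,2],[50,95]))
df=np.abs(T['frame'].astype(int)-T0['frame']).max(2)
for n,p in dict(crucible=(309,167),cork=(213,166),tin=(415,244),o1=(213,200),o2=(273,165),o3=(234,286),o4=(275,287),cup=(379,151)).items():
  x,y=p;print(n,df[y-14:y+15,x-14:x+15].mean().round(1),np.percentile(df[y-14:y+15,x-14:x+15],95))
E
```

```text
sel dir -74.8968743418532 rel mill cw deg 62.6968743418532 rad 1.0942668879744912 78 ((0.5845775008201599, -0.13951636850833893), (0.01226705964654684, 0.04371333494782448), 17.366300582885742)
button z T 0.05062698839021573
head bar 115 [0.4993881  0.24402894 0.0795904 ] [0.08113222 0.08596481]
crucible 3.3 5.0
cork 3.4 5.0
tin 16.4 26.0
o1 3.4 5.0
o2 3.4 6.0
o3 6.3 27.0
o4 7.6 32.0
cup 3.4 5.0
```

View pics/p8.png

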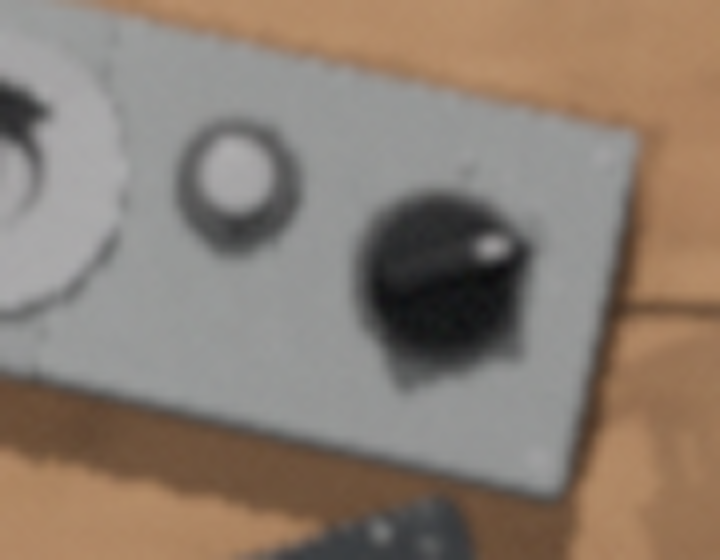

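Selector is at 60.4–62.7° clockwise of mill +x (expected 60.2°), and the button is at 0.051. The head's bar top is at 0.081–0.086 (expected 0.082), inside the tray. The differences at the tin and the two near orange units look like the arm's shadow.

```bash
python3 - <<'E'
from h import *
T=snap('top');T0=np.load('top0.npz')
a=cv2.cvtColor(T['frame'],cv2.COLOR_RGB2HSV);b=cv2.cvtColor(T0['frame'],cv2.COLOR_RGB2HSV)
for x,y in((234,286),(275,287)):
  for h in(b,a):
    m=(h[y-18:y+18,x-18:x+18,1]>200)&(h[y-18:y+18,x-18:x+18,0]<14);print(np.argwhere(m).mean(0).round(1),m.sum())
C=cloud(T);C0=cloud(T0)
for Z in(C0,C):
  k=Z[225:262,397:434];m=k[...,2]>.012;print('tin',k[m].mean(0).round(4),m.sum())
print(r.finish_job())
E
```

```text
[30. 17.] 1
[nan nan] 0
[nan nan] 0
[nan nan] 0
tin [ 0.5527 -0.373   0.0361] 368
tin [ 0.5518 -0.3714  0.0434] 370
the job is handed in; nothing more can be done
None<stdin>:6: RuntimeWarning: Mean of empty slice.
  ret = um.true_divide(
```

The mill changeover is done and handed in at about 23 s on the robot's clock, against the 72 s limit.

**What I did:** I pressed the release button to its stop (25 N). I twisted the head anticlockwise until the moment rose, then lifted it off. I lowered it onto the tray floor and let go only once the force showed it was standing. Then I turned the selector anticlockwise to its end stop, clockwise to the third click, and released it.

**Last checks:**

| Item | Measured | Expected |
|---|---|---|
| Button top height | 0.051 m | 0.051 m (fully down) |
| Head bar top height, in the tray | 0.081–0.086 m | 0.082 m (upright) |
| Selector angle | 1.05–1.09 rad (two fits) | 1.05 rad |

- **Bystanders:** The crucible and the large cork look unchanged from the first picture.
- **Not confirmed:** I had no usable position check on two of the orange look-alikes. My colour mask found nothing on them, and their small picture differences are probably the arm's shadow.
- **Salve tin:** I never settled which object is the tin. The item I checked for it, at top (415,244), shifted about 2 mm and read 7 mm higher. It was also in the arm's shadow, so I take that as noise. The arm went nowhere near it.
- **At the stops:** The gripper turned the head about 88° against the expected 80–85°, and the selector knob slipped about 7° in the pads. I take both as slip at the stops.

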